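# Roll a bar offcut up a feed gutter to its stop and shut the gate

### The arm

A 7-joint arm with a two-finger parallel gripper is mounted at the origin on the work surface. World frame = base frame: x ahead of the robot, y to its left, z up, the work surface at z = 0. Lengths are in m, angles in rad, forces in N, time in s.
With the tool pointing down it reaches from about 0.4 to 0.75 m from the base axis. Payload 19.5 kg.
Tool frame: the origin (TCP) lies between the finger pads; the fingertips stand 14 mm ahead of it and the grasp point (between the pads) lies 5 mm behind it; z points along the fingers, y is the direction in which the jaws open and shut (so a half turn about z gives the same grasp; the last joint's range is limited). The gripper opens to 85 mm and grips with 20 to 120 N. Pads are 22 mm wide; open, the fingers measure 114 mm over their backs; the gripper's body (76 mm by 85 mm) begins 54 mm behind the grasp point. The pads swing forward as they close: fully open they stand 13 mm farther back than shut.
Start: joints at [-1.198, 0.707, -0.028, 1.485, 0.022, 0.951, -0.075], TCP at [0.232, 0.526, 0.245] pointing down, gripper open.
Joint ranges: [-2.71, 2.71], [-0.32, 2.16], [-1.57, 1.52], [0, 2.45], [-1.46, 4.6], [0, 2.02], [-2.83, 2.83]. Speed limits (rad/s): [1.89, 1.89, 2.57, 2.57, 3.01, 3.01, 3.01].

### API

Orientations are given as a unit quaternion [x, y, z, w].
In Python, from plant import monitor, viewer, ticket gives the robot as it stands.
- The arm moves only by the tool apply_moves, never from a script. Its argument "series" is one flat list of numbers, 7 for each row, row after row: the gripper command: -1 is fully open, 1 is shut, values between are in proportion, then the shift along the world's x, y, z in m, then the turn, a rotation vector about the world's x, y, z in rad. A call has 1 to 20 rows; each row shifts and turns the commanded pose from where the row before left it; what a row does not reach is not made up. A row lasts 1/10 s, in which the tool goes at most 50 mm and 8.59 degrees, less where a joint would pass 70% of its speed; a pose out of reach is approached as far as the arm can. A call with a gripper value outside its range is refused whole. The fingers move at their own pace and stop on an object; "grip_force" is the grip in N (left out, the last holds). Time passes only in rows, so rows that do not move let the fingers close. It gives the time, the measured TCP pose, the force and the opening at its end, in the units of the state.
- monitor.get_obs(): the state, without advancing time (a new reading comes with each control period).
- viewer.grab_frame(name): name is "side" or "top"; returns the picture (384x512x3 uint8, blue, green, red); there is no depth.
- viewer.calibration(name): a dict with "fx", "fy", "cx", "cy" (pixels), "rvec" (rotation vector, rad) and "tvec" (3), from world to camera coordinates, as OpenCV has them. Camera axes: x right, y down, z forward; pixel columns grow to the right and rows downward; lengths in m; the calibration is good to about 2 mm. A picture is of the moment at which its call begins. calibration takes no time and is no camera call.
- ticket.hand_in(): hands the job in, once; it reports no verdict.
The state is a dict: "time": time; "qpos": joint angles; "qd": joint speeds; "tau": joint torques, N m; "eef_pos": TCP position; "orientation": TCP orientation; "force": force on the tool from outside, world axes, zero at the start; "moment": the same for the moment, N m; "finger_gap": finger opening in m.
Only numpy, scipy, OpenCV 4.12 (cv2) and the standard library are available. Lean on these libraries where they do the work, as an engineer would, in place of code of your own. Each camera call takes 0.05 s, during which the arm holds its last target.

### The job

Roll the round steel bar offcut that lies in the sloped gutter up to the top, until it drops into the seat against the end stop and stays there by itself. Then push the small swinging gate fully shut across the gutter behind it, so that it cannot roll back. Only push: do not lift the offcut out of the gutter, and leave the other things on the bench where they are.

Things in the scene. Friction and masses are not known exactly. Their poses are not given: they have to be found in the camera images.
- trough: Fixed sloped aluminium gutter on a green stand; place and heading vary. Origin: on the running floor, middle line, 45 mm above the bench. x: uphill (sloped up 0.14 rad; heads to the robot's left, give or take 0.5 rad), y: across, to the gate side (nearer the robot), z: square to the floor. Floor is z=0 from x=-135 to +86 mm. Walls 66 mm apart inside, 4 mm thick, top at z=14 mm.
- seat (a point): Middle of the seat's floor, at gutter x=99, y=0, z=-4 mm, axes as the gutter. The running floor ends at gutter x=86 mm in a step 4 mm down to the seat, which reaches to the upright end stop (face at x=120 mm, 8 mm thick, top at z=36 mm). A seated offcut's centre is at gutter x=98 to 100, z=16 mm; the step then keeps it from rolling back.
- low_end (a point): Foot of the low lip's uphill face, at gutter x=-120, y=0, z=0 mm, axes as the gutter. The lip is 6 mm high and 6 mm thick (to x=-126 mm); the gutter is open above it, so fingers can come down behind the offcut.
- bar: Solid round steel bar offcut, diameter 40 mm, length 60 mm, 0.4 to 0.7 kg, smooth and slippery (friction about 0.3), lying across the gutter; it rolls downhill if let go on the slope. Origin at its centre; y is its own axis (x and z turn as it rolls). At the start it rests against the low lip, centre at gutter x=-105, y=0, z=20 mm.
- gate (a joint): Angle of the swinging gate (rad) about a pin square to the gutter floor, at gutter x=69, y=48 mm. 0: parallel to the gutter, outside its wall, free end downhill; negative: swung away from the gutter; 1.57: fully shut across it (hard stop). Starts between -0.4 and 0.1. Light friction (about 1 N at its end); stays where it is left.
- gate_end (a point): Middle of the gate's free end. The gate is an upright steel plate, 78 mm long from the pin, 6 mm thick, from z=16 to 46 mm above the gutter floor (pin radius 7 mm, top z=49 mm). x: from this end to the pin; z: along the pin. It is shut by pushing the face that looks away from the gutter, in over the wall and then uphill. Shut, it stands 3 to 8 mm behind the seated offcut.
- blank: Bystander: the same kind of bar offcut, diameter 40 mm, 60 mm tall, standing upright on the bench beyond the gutter. Origin under its centre.
- square: Bystander: square bar offcut 70 x 30 x 30 mm lying on the bench beyond the gutter. Origin under its centre.
- collar: Bystander: steel shaft collar, outer diameter 48 mm, 18 mm high, flat on the bench on the robot's side of the gutter. Origin under its centre.
- discs: Bystander: stack of grey grinding discs, diameter 114 mm, 36 mm high. Origin under its centre.
- spray: Bystander: white spray can, diameter 56 mm, 190 mm tall. Origin under its centre.
- wrench: Bystander: wrench lying on the bench.
- screwdriver: Bystander: screwdriver lying on the bench.
Mind the look-alikes: they are no part of the job. Leave any red or turquoise look-alike of the bar alone.

How it is judged:
By the outcome, as a careful person would: the job done as asked, in the order asked, and still so for the second after the job is handed in, with the robot touching nothing.
It also fails if it takes over 56 s, if anything falls off the work surface, if the arm or the gripper's body presses on something with over 40 N, if the wrist force passes 120 N, or if a joint passes its speed limit or range.

## Working session

There is one attempt and no reset: what is moved stays moved. The work goes in short steps, Python scripts to look and compute and a tool call to move; the robot and the scene stay as the last step left them, time stands still between calls to the robot, and variables do not carry over. Pictures are saved under pics/ and viewed, and the job is handed in when it is done.

Besides the shell and the picture viewer there is one more tool, called after "Request:" as name(argument=value, ...) on one line, values as JSON. apply_moves: Moves the arm, as the interface text tells. Its arguments: {"type":"object","properties":{"series":{"type":"array"},"grip_force":{"type":"number"}},"required":["series"]}

```bash
mkdir -p pics; ls
python3 - <<'E'
from plant import monitor, viewer
import cv2
o=monitor.get_obs(); print(o)
for n in("side","top"):
    cv2.imwrite(f"pics/{n}0.png",viewer.grab_frame(n)); print(n,viewer.calibration(n))
E
```

```text
pics
{'time': 0.0, 'qpos': array([-1.19770246,  0.70709044, -0.02763073,  1.48499125,  0.02200292,
        0.95092427, -0.07551524]), 'qd': array([ 0.00073211, -0.00110161,  0.00060707,  0.00034621, -0.00040974,
       -0.00017437,  0.00060538]), 'tau': array([ 8.52588309e-04, -8.83184409e+01,  1.23502314e+00, -2.36160278e+01,
        1.70001760e-02,  6.44131622e-03,  9.11010318e-06]), 'eef_pos': array([0.23161918, 0.52600982, 0.24483637]), 'orientation': array([ 2.05914815e-01,  9.78569763e-01, -5.46410674e-04, -9.95294114e-05]), 'force': array([ 1.17858439, -0.31355568, -0.39139234]), 'moment': array([-0.00342431,  0.0326923 , -0.01767967]), 'finger_gap': 0.08545587984686202}
side {'fx': 398.9323298925463, 'fy': 398.9323298925463, 'cx': 254.71985337057333, 'cy': 187.5466427063308, 'rvec': array([ 2.11351352, -0.73426014,  0.37984249]), 'tvec': array([-0.46358431,  0.25701888,  1.00709717])}
top {'fx': 401.66780540550076, 'fy': 401.66780540550076, 'cx': 257.68630431063076, 'cy': 189.7046036927607, 'rvec': array([ 2.20168509, -2.22159387,  0.07941232]), 'tvec': array([-0.03810962,  0.55494828,  1.12943382])}
```

View pics/side0.png

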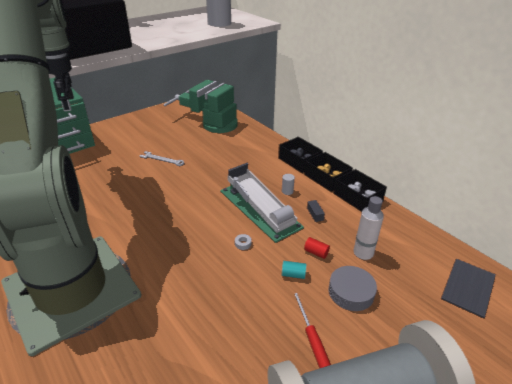

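View pics/top0.png

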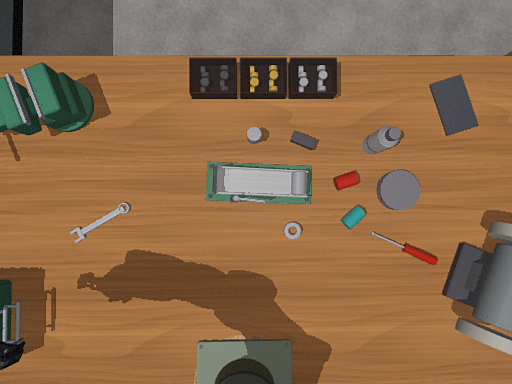

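The top view shows these candidates: the steel cylinder in the gutter at about (299,182), the red cylinder (346,180), the turquoise cylinder (354,216) and the upright grey blank (254,134). The one in the gutter against the low lip fits the description. I'll check it in a close crop.

Run:
```python
import cv2
a=cv2.imread("pics/top0.png")[150:215,195:325]
cv2.imwrite("pics/topc.png",cv2.resize(a,None,fx=6,fy=6,interpolation=cv2.INTER_CUBIC))
a=cv2.imread("pics/side0.png")[155:245,210:310]
cv2.imwrite("pics/sidec.png",cv2.resize(a,None,fx=6,fy=6,interpolation=cv2.INTER_CUBIC))
```

```text
(no output)
```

View pics/topc.png

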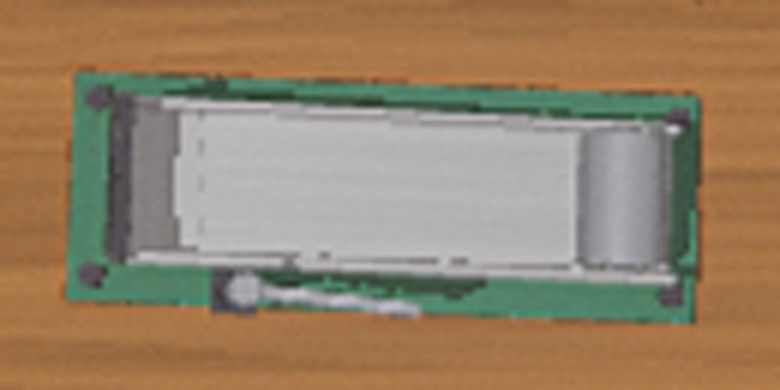

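View pics/sidec.png

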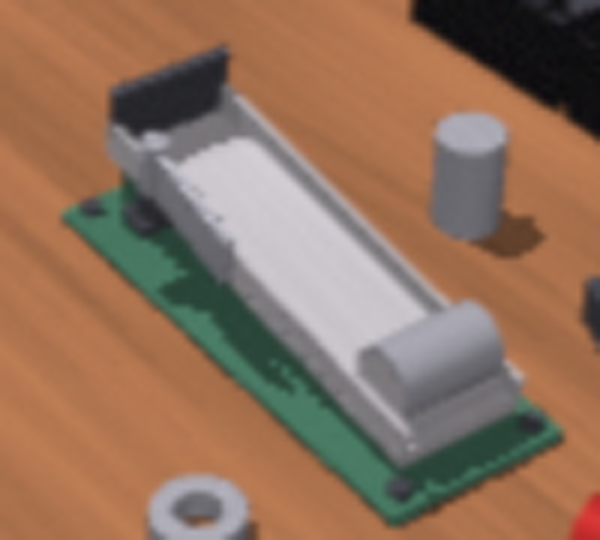

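```bash
cat > h.py <<'E'
import numpy as np, cv2
from plant import viewer
from scipy.spatial.transform import Rotation as R
C={n:viewer.calibration(n) for n in("side","top")}
def proj(n,P):
    c=C[n];K=np.array([[c['fx'],0,c['cx']],[0,c['fy'],c['cy']],[0,0,1]])
    return cv2.projectPoints(np.asarray(P,float).reshape(-1,3),c['rvec'],c['tvec'],K,None)[0][:,0]
def T(p):
    # p: x,y,heading ; gutter x axis heading from world x
    Rm=R.from_euler('z',p[2])*R.from_euler('y',-0.14)
    return Rm,np.array([p[0],p[1],.045])
def g2w(p,P):
    Rm,t=T(p); return Rm.apply(np.asarray(P,float)/1000)+t
E
cat > fit.py <<'E'
from h import *
from scipy.optimize import least_squares
ct=lambda u,v:((u+.5)/6-.5+195,(v+.5)/6-.5+150)
cs=lambda u,v:((u+.5)/6-.5+210,(v+.5)/6-.5+155)
obs=[("top",(86,0,0),ct(180,183)),("top",(69,48,49),ct(243,288)),("top",(-105,0,20),ct(622,196)),
("top",(-135,37,14),ct(680,280)),("top",(-135,-37,14),ct(680,128)),
("side",(69,48,49),cs(157,138)),("side",(-135,37,14),cs(408,440)),("side",(-135,-37,14),cs(520,378)),("side",(128,-37,36),cs(227,50))]
def f(p): return np.concatenate([(proj(n,g2w(p[:3],P))[0]-q) for n,P,q in obs])
r=least_squares(f,[.5,0,1.5],loss='soft_l1'); print(r.x); print(f(r.x).reshape(-1,2).round(1))
p=r.x; np.save("p.npy",p)
# gate angle
for nm,q in(("top",ct(418,310)),):
    for a in np.arange(-.5,.2,.1):
        e=(69-78*np.cos(a),48+78*np.sin(-a),46); print(round(a,1),proj(nm,g2w(p,e))[0]-q)
for n,b in(("top",(150,195)),("side",(155,210))):
    im=cv2.imread(f"pics/{n}0.png")
    im=cv2.resize(im,None,fx=6,fy=6,interpolation=cv2.INTER_CUBIC)
    for L in [[(-135,33,14),(120,33,14),(120,-33,14),(-135,-33,14),(-135,33,14)],[(86,-33,0),(86,33,0)],[(120,-37,36),(120,37,36)],[(69,48,49),(69-78,48,46)],[(-120,-33,0),(-120,33,0)],[(-105,-30,40),(-105,30,40)]]:
        q=((proj(n,g2w(p,L))+.5)*6-.5).round().astype(int); cv2.polylines(im,[q],False,(0,0,255),1)
    cv2.imwrite(f"pics/ov_{n}.png",im[b[0]*6:b[0]*6+560,b[1]*6:b[1]*6+780])
print(g2w(p,[(-105,0,20),(99,0,16),(69,48,30),(128,0,36)]))
E
python3 fit.py
```

```text
[ 0.57586553 -0.04590114  1.52321224]
[[ 3.3 -0.1]
 [ 0.3 -0.2]
 [-0.6  0.7]
 [-0.9  0.5]
 [-0.  -0.6]
 [-0.2  0.5]
 [-0.1 -0.4]
 [ 0.9  0.1]
 [-0.4 -1. ]]
-0.5 [-3.80864731 11.40502902]
-0.4 [-2.44753555  8.7958684 ]
-0.3 [-1.35086693  6.06616106]
-0.2 [-0.52867946  3.24258933]
-0.1 [0.01159627 0.35260421]
-0.0 [ 0.26518139 -2.57581886]
0.1 [ 0.22997293 -5.51442431]
[[ 0.57078721 -0.15254383  0.05015229]
 [ 0.58042231  0.04978912  0.07465822]
 [ 0.53097069  0.02044805  0.08433495]
 [ 0.58165548  0.07568518  0.09850929]]
```

View pics/ov_top.png

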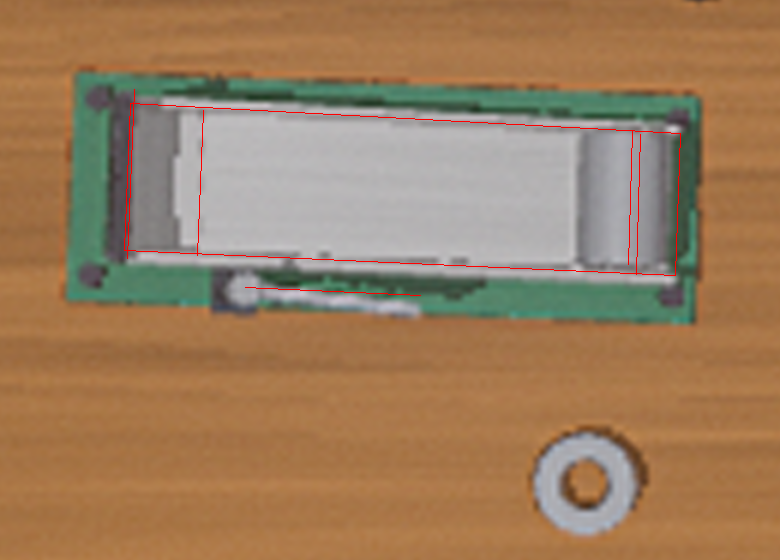

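View pics/ov_side.png

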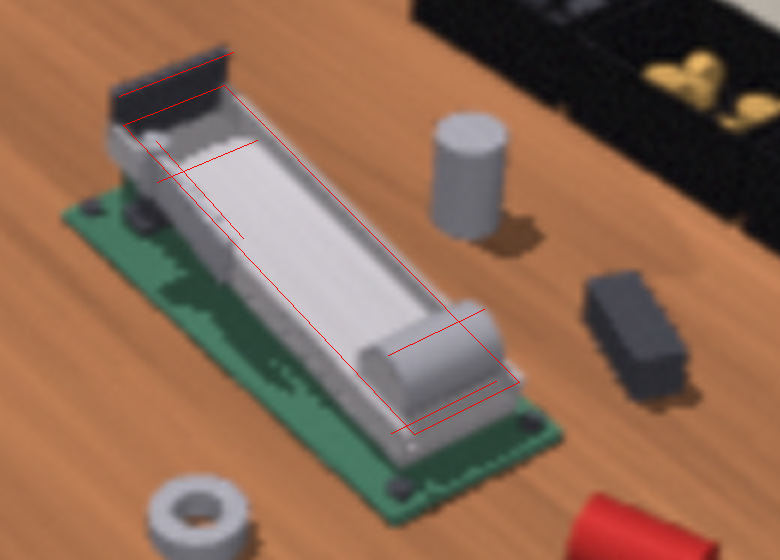

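The red overlay lines sit on the walls, stop, pin and bar in both views, so the fit holds. The bar is the grey cylinder at the low end, top (299,182). Next I work out the approach moves.

```bash
cat >> h.py <<'E'
def want(p):
    Rm,_=T(p); M=Rm.as_matrix()
    y=-M[:,1]; z=-M[:,2]; x=np.cross(y,z)
    return R.from_matrix(np.c_[x,y,z])
def delta(p,G,verbose=True):
    from plant import monitor
    o=monitor.get_obs(); d=g2w(p,G)-o['eef_pos']
    rv=(want(p)*R.from_quat(o['orientation']).inv()).as_rotvec()
    Rm,t=T(p)
    print("t",round(o['time'],2),"gutter TCP mm",(Rm.inv().apply(o['eef_pos']-t)*1000).round(1),"shift",d.round(4),"turn",rv.round(4),"F",o['force'].round(1),"gap",round(o['finger_gap'],4))
E
python3 - <<'E'
from h import *
p=np.load("p.npy")
delta(p,(-147,0,120)); print(T(p)[0].as_matrix().round(3))
E
```

```text
t 0.1 gutter TCP mm [577.4 371.  120.5] shift [ 0.3365 -0.7341 -0.1016] turn [ 0.1271  0.0775 -1.2016] F [ 0.3  0.6 -1.2] gap 0.0858
[[ 0.047 -0.999 -0.007]
 [ 0.989  0.048 -0.139]
 [ 0.14   0.     0.99 ]]
```

Request:
apply_moves(series=[0.65, 0.017, -0.037, 0, 0.006, 0.004, -0.06, 0.65, 0.017, -0.037, 0, 0.006, 0.004, -0.06, 0.65, 0.017, -0.037, 0, 0.006, 0.004, -0.06, 0.65, 0.017, -0.037, 0, 0.006, 0.004, -0.06, 0.65, 0.017, -0.037, 0, 0.006, 0.004, -0.06, 0.65, 0.017, -0.037, 0, 0.006, 0.004, -0.06, 0.65, 0.017, -0.037, 0, 0.006, 0.004, -0.06, 0.65, 0.017, -0.037, 0, 0.006, 0.004, -0.06, 0.65, 0.017, -0.037, 0, 0.006, 0.004, -0.06, 0.65, 0.017, -0.037, 0, 0.006, 0.004, -0.06, 0.65, 0.017, -0.037, 0, 0.006, 0.004, -0.06, 0.65, 0.017, -0.037, 0, 0.006, 0.004, -0.06, 0.65, 0.017, -0.037, 0, 0.006, 0.004, -0.06, 0.65, 0.017, -0.037, 0, 0.006, 0.004, -0.06, 0.65, 0.017, -0.037, 0, 0.006, 0.004, -0.06, 0.65, 0.017, -0.037, 0, 0.006, 0.004, -0.06, 0.65, 0.017, -0.037, 0, 0.006, 0.004, -0.06, 0.65, 0.017, -0.037, 0, 0.006, 0.004, -0.06, 0.65, 0.017, -0.037, 0, 0.006, 0.004, -0.06, 0.65, 0.017, -0.037, 0, 0.006, 0.004, -0.06], grip_force=30)

```text
time: 2.1
eef_pos: [0.572, -0.2153, 0.2451]
orientation: [0.722, 0.688, 0.047, -0.049]
force: [0.9, 0.7, 0.4]
finger_gap: 0.015
```

Run:
```python
from h import *
p=np.load("p.npy")
delta(p,(-147,0,80))
```

```text
t 2.1 gutter TCP mm [-139.8   -4.2  221.8] shift [-0.0036  0.0129 -0.1414] turn [ 0.0037 -0.0053  0.0003] F [0.9 0.7 0.4] gap 0.015
```

Request:
apply_moves(series=[0.65, -0.001, 0.003, -0.035, 0.004, -0.005, 0, 0.65, -0.001, 0.003, -0.035, 0, 0, 0, 0.65, -0.001, 0.003, -0.035, 0, 0, 0, 0.65, -0.001, 0.004, -0.036, 0, 0, 0, 0.65, 0, 0, 0, 0, 0, 0, 0.65, 0, 0, 0, 0, 0, 0])

```text
time: 2.7
eef_pos: [0.5679, -0.201, 0.105]
orientation: [0.721, 0.689, 0.051, -0.048]
force: [0.0, 0.1, 0.6]
finger_gap: 0.0148
```

```bash
cat > look.py <<'E'
import sys
from h import *
p=np.load("p.npy"); k=sys.argv[1]
ims=[]
for n,(r,c) in(("top",(130,190)),("side",(140,205))):
    im=viewer.grab_frame(n)[r:r+110,c:c+130]; ims.append(cv2.resize(im,None,fx=3,fy=3*1.0,interpolation=cv2.INTER_CUBIC))
cv2.imwrite(f"pics/{k}.png",np.hstack(ims))
E
python3 look.py l1
python3 - <<'E'
from h import *
p=np.load("p.npy")
delta(p,(-147,0,27))
E
```

```text
t 2.8 gutter TCP mm [-145.6   -0.    82.3] shift [ 0.0003  0.0063 -0.0549] turn [ 0.0012  0.0024 -0.0018] F [ 0.5 -0.6  0.2] gap 0.0149
```

View pics/l1.png

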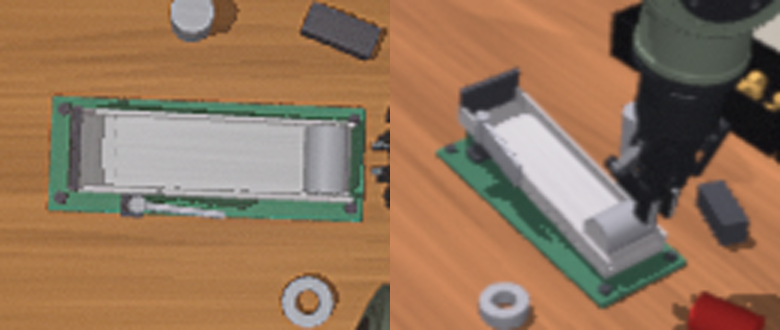

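The two fingers stand just downhill of the bar (top crop about (380,142) and (380,172)), centred on the gutter. Nothing has been touched. Next I go down.

Request:
apply_moves(series=[0.65, 0, 0.002, -0.018, 0, 0, 0, 0.65, 0, 0.002, -0.018, 0, 0, 0, 0.65, 0, 0.002, -0.018, 0, 0, 0, 0.65, 0, 0, 0, 0, 0, 0])

```text
time: 3.2
eef_pos: [0.5676, -0.1946, 0.0501]
orientation: [0.721, 0.689, 0.051, -0.049]
force: [0.2, 0.1, 1.0]
finger_gap: 0.0149
```

```bash
python3 look.py l2
python3 - <<'E'
from h import *
p=np.load("p.npy")
delta(p,(70,0,27))
E
```

```text
t 3.3 gutter TCP mm [-147.1    0.4   27.6] shift [0.0107 0.2148 0.0297] turn [ 0.0008  0.0017 -0.0018] F [-0.5 -0.1 -0.3] gap 0.0148
```

View pics/l2.png

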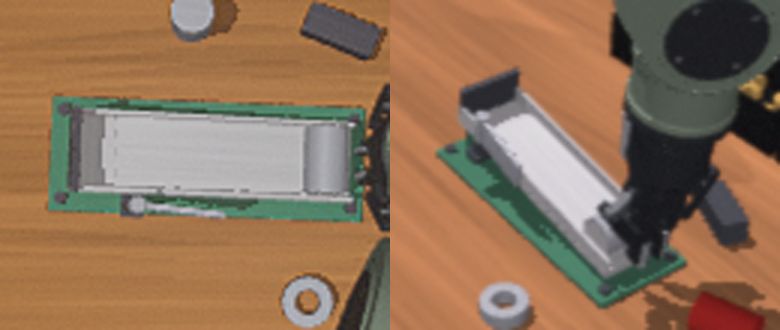

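Request:
apply_moves(series=[0.65, 0.0002, 0.003, 0.0004, 0, 0, 0, 0.65, 0.0002, 0.004, 0.0006, 0, 0, 0, 0.65, 0.0002, 0.005, 0.0007, 0, 0, 0, 0.65, 0.0002, 0.005, 0.0007, 0, 0, 0, 0.65, 0.0002, 0.005, 0.0007, 0, 0, 0, 0.65, 0.0002, 0.005, 0.0007, 0, 0, 0, 0.65, 0.0002, 0.005, 0.0007, 0, 0, 0, 0.65, 0.0002, 0.005, 0.0007, 0, 0, 0, 0.65, 0.0003, 0.005, 0.0007, 0, 0, 0, 0.65, 0.0003, 0.005, 0.0007, 0, 0, 0, 0.65, 0.0003, 0.005, 0.0007, 0, 0, 0, 0.65, 0.0003, 0.005, 0.0007, 0, 0, 0, 0.65, 0.0003, 0.005, 0.0007, 0, 0, 0, 0.65, 0.0003, 0.005, 0.0007, 0, 0, 0, 0.65, 0.0003, 0.005, 0.0007, 0, 0, 0, 0.65, 0.0003, 0.005, 0.0007, 0, 0, 0])

```text
time: 4.9
eef_pos: [0.5717, -0.1174, 0.0611]
orientation: [0.721, 0.689, 0.051, -0.048]
force: [0.2, -2.9, 1.5]
finger_gap: 0.0148
```

```bash
python3 look.py l3
python3 - <<'E'
from h import *
p=np.load("p.npy")
delta(p,(70,0,27))
E
```

```text
t 5.0 gutter TCP mm [-67.8   0.7  25.9] shift [0.0072 0.1361 0.0204] turn [-0.0007  0.0001 -0.003 ] F [0.3 0.3 0.4] gap 0.0149
```

View pics/l3.png

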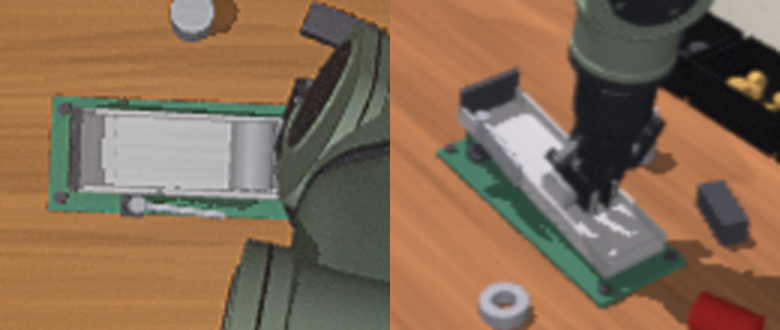

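Request:
apply_moves(series=[0.65, 0.0003, 0.005, 0.0008, 0, 0, 0, 0.65, 0.0003, 0.005, 0.0008, 0, 0, 0, 0.65, 0.0003, 0.005, 0.0008, 0, 0, 0, 0.65, 0.0003, 0.005, 0.0008, 0, 0, 0, 0.65, 0.0003, 0.005, 0.0008, 0, 0, 0, 0.65, 0.0003, 0.005, 0.0008, 0, 0, 0, 0.65, 0.0003, 0.005, 0.0008, 0, 0, 0, 0.65, 0.0003, 0.005, 0.0008, 0, 0, 0, 0.65, 0.0003, 0.005, 0.0008, 0, 0, 0, 0.65, 0.0003, 0.005, 0.0008, 0, 0, 0, 0.65, 0.0003, 0.005, 0.0007, 0, 0, 0, 0.65, 0.0003, 0.005, 0.0007, 0, 0, 0, 0.65, 0.0003, 0.005, 0.0007, 0, 0, 0, 0.65, 0.0003, 0.005, 0.0007, 0, 0, 0, 0.65, 0.0003, 0.005, 0.0007, 0, 0, 0, 0.65, 0.0003, 0.005, 0.0007, 0, 0, 0])

```text
time: 6.6
eef_pos: [0.5765, -0.0374, 0.0733]
orientation: [0.721, 0.689, 0.051, -0.048]
force: [0.6, -3.0, 0.9]
finger_gap: 0.0149
```

Run:
```python
from h import *
p=np.load("p.npy")
im=viewer.grab_frame("side")[130:230,200:320]
cv2.imwrite("pics/l4.png",cv2.resize(im,None,fx=6,fy=6,interpolation=cv2.INTER_CUBIC))
delta(p,(66,-3,27))
```

```text
t 6.65 gutter TCP mm [13.6 -0.3 26.8] shift [0.0052 0.0517 0.0075] turn [-0.0007  0.0002 -0.0029] F [0.4 1.6 0.7] gap 0.0147
```

View pics/l4.png

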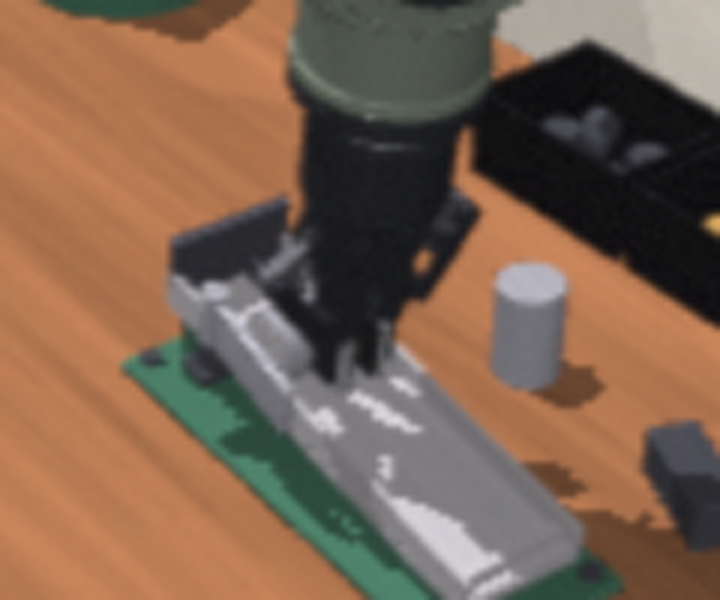

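Request:
apply_moves(series=[0.65, 0.0005, 0.005, 0.0007, 0, 0, 0, 0.65, 0.0005, 0.005, 0.0007, 0, 0, 0, 0.65, 0.0005, 0.005, 0.0007, 0, 0, 0, 0.65, 0.0005, 0.005, 0.0007, 0, 0, 0, 0.65, 0.0005, 0.005, 0.0007, 0, 0, 0, 0.65, 0.0005, 0.005, 0.0007, 0, 0, 0, 0.65, 0.0005, 0.005, 0.0007, 0, 0, 0, 0.65, 0.0005, 0.005, 0.0007, 0, 0, 0, 0.65, 0.0005, 0.005, 0.0007, 0, 0, 0, 0.65, 0.0005, 0.005, 0.0007, 0, 0, 0, 0.65, 0, 0, 0, 0, 0, 0, 0.65, 0, 0, 0, 0, 0, 0])

```text
time: 7.85
eef_pos: [0.5815, 0.0124, 0.0802]
orientation: [0.721, 0.689, 0.051, -0.048]
force: [-0.4, 0.0, 0.5]
finger_gap: 0.0156
```

```bash
python3 - <<'E'
from h import *
p=np.load("p.npy")
im=viewer.grab_frame("side")[130:230,200:320]
cv2.imwrite("pics/l5.png",cv2.resize(im,None,fx=6,fy=6,interpolation=cv2.INTER_CUBIC))
delta(p,(66,-3,27))
E
python3 look.py l5b
```

```text
t 7.9 gutter TCP mm [62.6 -2.9 26.8] shift [0.0003 0.0033 0.0007] turn [ 0.0002  0.0002 -0.002 ] F [ 0.4  0.3 -0.2] gap 0.0152
```

View pics/l5.png

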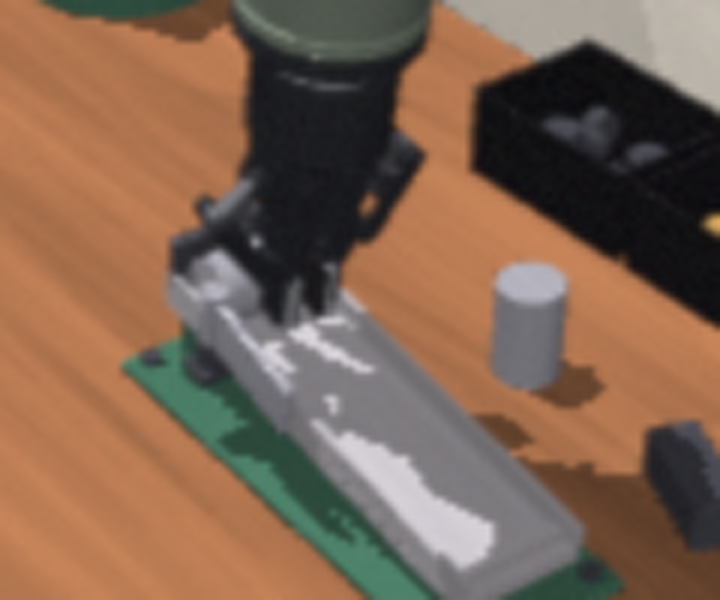

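View pics/l5b.png

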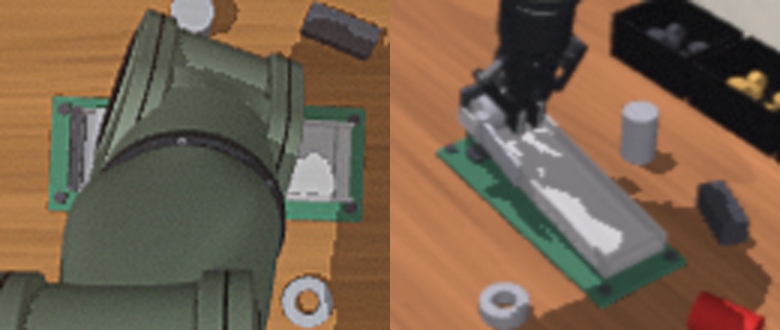

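Request:
apply_moves(series=[0.65, 0, -0.005, -0.0007, 0, 0, 0, 0.65, 0, -0.005, -0.0007, 0, 0, 0, 0.65, 0, -0.005, -0.0007, 0, 0, 0, 0.65, 0, -0.005, -0.0007, 0, 0, 0, 0.65, 0, -0.005, -0.0007, 0, 0, 0, 0.65, 0, -0.005, -0.0007, 0, 0, 0, 0.65, 0, 0, 0, 0, 0, 0])

```text
time: 8.7
eef_pos: [0.5815, -0.0187, 0.076]
orientation: [0.722, 0.689, 0.05, -0.048]
force: [-0.0, 0.7, -0.3]
finger_gap: 0.0148
```

Run:
```python
from h import *
p=np.load("p.npy")
im=viewer.grab_frame("side")[130:230,200:320]
im=cv2.resize(im,None,fx=6,fy=6,interpolation=cv2.INTER_CUBIC)
# predicted near-end circle of bar when seated
a=np.linspace(0,2*np.pi,60)
c=np.c_[99+20*np.cos(a),np.full(60,30),16+20*np.sin(a)]
q=((proj("side",g2w(p,c))+.5)*6-.5-[1200,780]).round().astype(int)
im2=im.copy(); cv2.polylines(im2,[q],True,(0,0,255),1)
cv2.imwrite("pics/l6.png",im[:400,:400]); cv2.imwrite("pics/l6o.png",np.hstack([im[100:400,100:450],im2[100:400,100:450]]))
delta(p,(10,90,90))
```

```text
t 8.75 gutter TCP mm [32.1 -4.3 26.8] shift [-0.0957 -0.0262  0.0595] turn [ 0.0002  0.0002 -0.0014] F [-0.8 -0.9 -0.1] gap 0.0147
```

View pics/l6o.png

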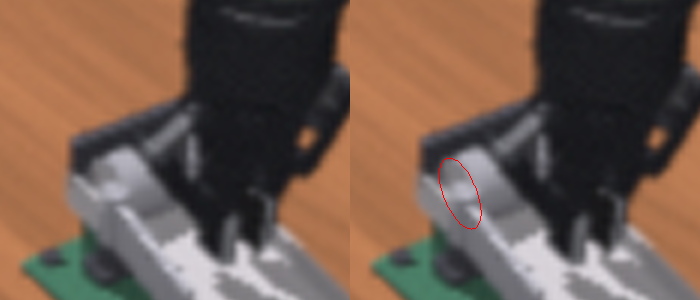

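The bar sits in the seat: its near end matches the predicted seated circle, and it stayed there when the fingers withdrew 30 mm. Next, lift out and go round to the gate's outer side.

Request:
apply_moves(series=[1, 0, -0.004, 0.04, 0, 0, 0, 1, 0, -0.004, 0.04, 0, 0, 0, 1, -0.032, -0.007, 0, 0, 0, 0, 1, -0.032, -0.007, 0, 0, 0, 0, 1, -0.032, -0.006, -0.002, 0, 0, 0, 1, 0, 0, 0, 0, 0, 0, 1, 0, 0, 0, 0, 0, 0])

```text
time: 9.45
eef_pos: [0.4858, -0.0457, 0.1544]
orientation: [0.721, 0.689, 0.051, -0.048]
force: [0.1, -0.2, -0.4]
finger_gap: 0.0007
```

Run:
```python
from h import *
p=np.load("p.npy")
im=viewer.grab_frame("side")[110:230,200:330]
im=cv2.resize(im,None,fx=5,fy=5,interpolation=cv2.INTER_CUBIC)
cv2.imwrite("pics/l7.png",im)
delta(p,(8,90,36))
print(g2w(p,(8,90,36)))
```

```text
t 9.5 gutter TCP mm [ 11.4  89.5 108.7] shift [-0.0002  0.0068 -0.0725] turn [-0.      0.0011 -0.0023] F [-0.4  1.   0.8] gap -0.0002
[ 0.48610526 -0.03872529  0.08176412]
```

View pics/l7.png

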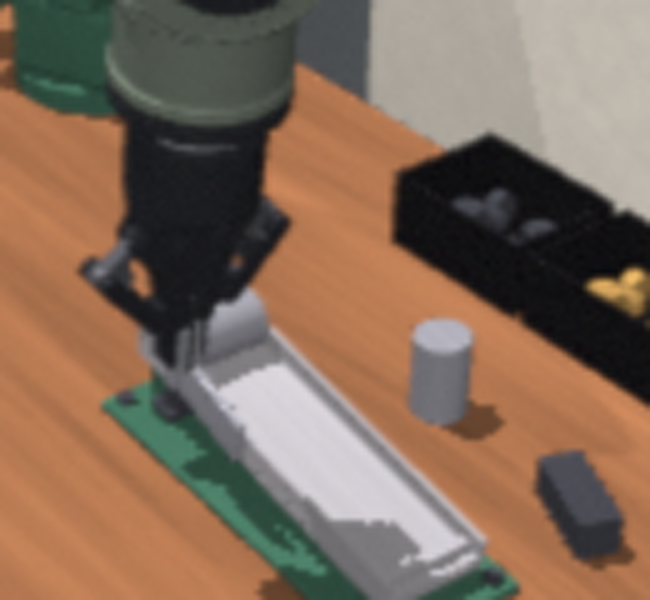

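```bash
cat > path.py <<'E'
from h import *
p=np.load("p.npy")
hx,hy=11,14.5; Rm,_=T(p)
prev=None
for a in np.r_[-.1:1.5:.2,1.57]:
    d=np.array([-np.cos(a),-np.sin(a)]);n=np.array([-np.sin(a),np.cos(a)])
    r=52
    corner=np.array([hx*np.sign(np.sin(a)) if abs(a)>.15 else 0, -hy if a<1.45 else 0])
    # contact point = pin+r d+3n ; centre = contact - corner
    c=np.array([69,48])+r*d+3*n-corner
    if a>1.45: c=np.array([69,48])+r*d+3*n-[hx,0]
    w=g2w(p,(c[0],c[1],36)); print(round(a,2),c.round(1),w.round(4),None if prev is None else (w-prev).round(4)); prev=w
E
python3 path.py
```

```text
-0.1 [17.6 70.7] [ 0.5059 -0.0302  0.0831] None
0.1 [17.  60.3] [ 0.5162 -0.0313  0.083 ] [ 0.0103 -0.0011 -0.0001]
0.3 [ 7.4 50. ] [ 0.526  -0.0412  0.0817] [ 0.0098 -0.0099 -0.0013]
0.5 [10.9 40.2] [ 0.536  -0.0382  0.0822] [0.0099 0.003  0.0005]
0.7 [16.3 31.3] [ 0.5451 -0.0333  0.0829] [0.0092 0.0049 0.0007]
0.9 [23.3 23.6] [ 0.5531 -0.0267  0.0839] [0.008  0.0066 0.001 ]
1.1 [31.7 17.5] [ 0.5596 -0.0187  0.0851] [0.0065 0.008  0.0012]
1.3 [41.2 13.2] [ 0.5644 -0.0095  0.0864] [0.0048 0.0092 0.0013]
1.57 [55. -4.] [0.5822 0.0033 0.0883] [0.0178 0.0128 0.0019]
```

Request:
apply_moves(series=[1, 0, 0.002, -0.025, 0, 0, 0, 1, 0, 0.003, -0.025, 0, 0, 0, 1, 0, 0.002, -0.022, 0, 0, 0, 1, 0, 0, 0, 0, 0, 0])

```text
time: 9.9
eef_pos: [0.4853, -0.0381, 0.08]
orientation: [0.721, 0.689, 0.05, -0.049]
force: [-0.1, -0.8, -0.0]
finger_gap: 0.0
```

Run:
```python
from h import *
p=np.load("p.npy")
im=viewer.grab_frame("side")[110:230,200:330]
im=cv2.resize(im,None,fx=5,fy=5,interpolation=cv2.INTER_CUBIC)
cv2.imwrite("pics/l8.png",im)
delta(p,(13,66,36))
```

```text
t 9.95 gutter TCP mm [ 8.2 90.5 35.7] shift [0.0247 0.0035 0.001 ] turn [-0.0003 -0.0013 -0.0024] F [0.6 0.5 0.8] gap 0.0001
```

View pics/l8.png

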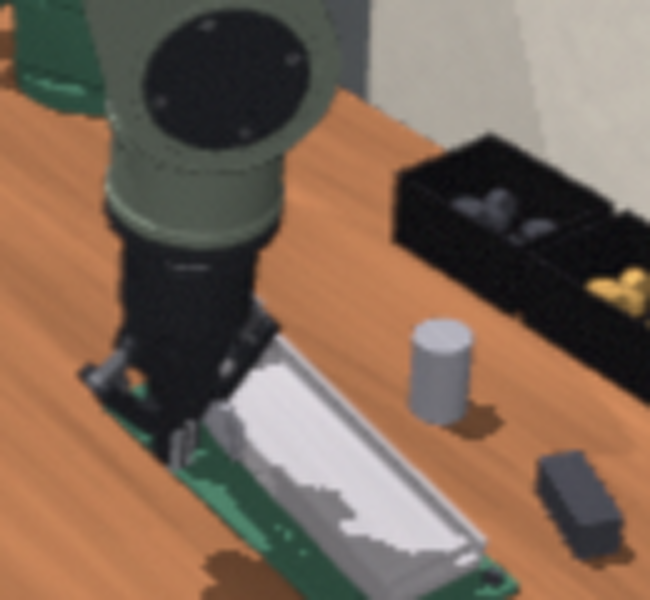

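Request:
apply_moves(series=[1, 0.005, -0.0003, 0.0001, 0, 0, 0, 1, 0.005, -0.0003, 0.0001, 0, 0, 0, 1, 0.005, -0.0003, 0.0001, 0, 0, 0, 1, 0.005, -0.0003, 0, 0, 0, 0, 1, 0.005, -0.0003, 0, 0, 0, 0, 1, 0.005, -0.0003, 0, 0, 0, 0, 1, 0.005, -0.0003, 0, 0, 0, 0, 1, 0.005, -0.0003, 0, 0, 0, 0, 1, 0.005, 0.001, 0.0003, 0, 0, 0, 1, 0.005, 0.001, 0.0003, 0, 0, 0])

```text
time: 10.95
eef_pos: [0.5359, -0.0391, 0.0829]
orientation: [0.721, 0.689, 0.051, -0.048]
force: [-0.6, 0.1, -1.1]
finger_gap: 0.0
```

Run:
```python
from h import *
p=np.load("p.npy")
im=viewer.grab_frame("side")[110:230,200:330]
im=cv2.resize(im,None,fx=5,fy=5,interpolation=cv2.INTER_CUBIC)
cv2.imwrite("pics/l9.png",im)
delta(p,(16,31,36))
```

```text
t 11.0 gutter TCP mm [10.5 39.6 36.9] shift [ 0.0088  0.0052 -0.0001] turn [ 0.      0.0008 -0.0023] F [-0.6  0.5 -0.2] gap 0.0002
```

View pics/l9.png

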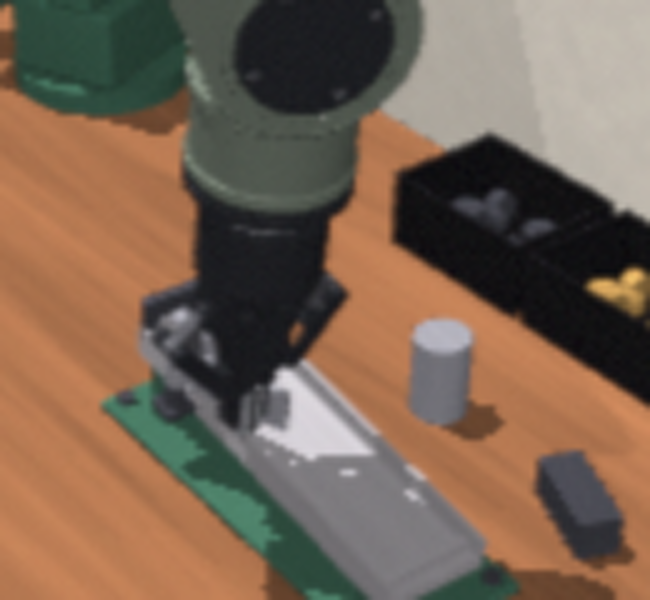

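The gate's free end shows at (275,405) of the crop, swung in over the wall ahead of the finger. I continue round the arc.

Request:
apply_moves(series=[1, 0.0045, 0.0025, 0.0001, 0, 0, 0, 1, 0.0045, 0.0025, 0.0001, 0, 0, 0, 1, 0.004, 0.0033, 0.0004, 0, 0, 0, 1, 0.004, 0.0033, 0.0004, 0, 0, 0, 1, 0.0033, 0.004, 0.0005, 0, 0, 0, 1, 0.0033, 0.004, 0.0005, 0, 0, 0, 1, 0.0024, 0.0046, 0.0006, 0, 0, 0, 1, 0.0024, 0.0046, 0.0006, 0, 0, 0])

```text
time: 11.8
eef_pos: [0.5642, -0.01, 0.0863]
orientation: [0.721, 0.689, 0.051, -0.048]
force: [0.7, -2.5, 0.5]
finger_gap: 0.0001
```

Run:
```python
from h import *
p=np.load("p.npy")
im=viewer.grab_frame("side")[110:230,200:330]
im=cv2.resize(im,None,fx=5,fy=5,interpolation=cv2.INTER_CUBIC)
cv2.imwrite("pics/l10.png",im)
delta(p,(54,4,36))
```

```text
t 11.85 gutter TCP mm [41.7 13.1 35.9] shift [0.0097 0.0117 0.0019] turn [-0.0004  0.0007 -0.0028] F [1.9 0.6 0.3] gap 0.0001
```

View pics/l10.png

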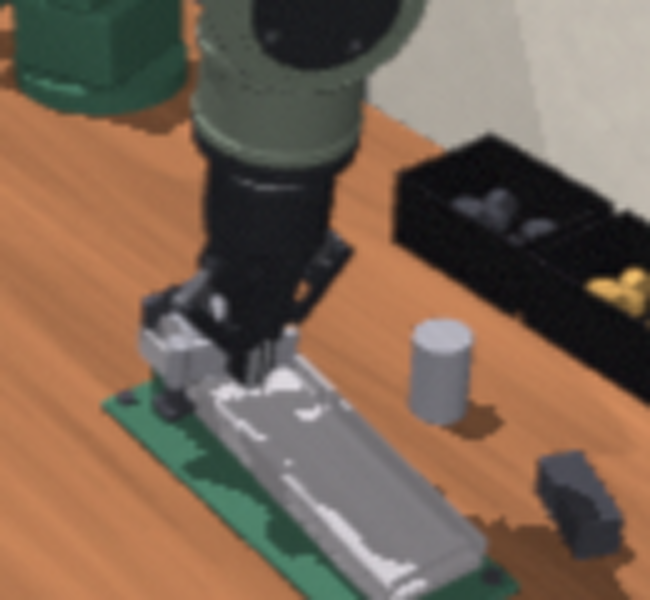

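Request:
apply_moves(series=[1, 0.0025, 0.0025, 0.0004, 0, 0, 0, 1, 0.0025, 0.0025, 0.0004, 0, 0, 0, 1, 0.0025, 0.0025, 0.0004, 0, 0, 0, 1, 0.0025, 0.0025, 0.0004, 0, 0, 0, 1, 0, 0, 0, 0, 0, 0])

```text
time: 12.35
eef_pos: [0.5743, 0.0001, 0.0878]
orientation: [0.721, 0.689, 0.051, -0.048]
force: [0.3, -0.6, 0.0]
finger_gap: 0.0001
```

Request:
apply_moves(series=[1, 0, 0.001, 0.0002, 0, 0, 0, 1, 0, 0.001, 0.0002, 0, 0, 0])

```text
time: 12.55
eef_pos: [0.574, 0.0015, 0.0882]
orientation: [0.721, 0.689, 0.051, -0.048]
force: [0.7, -0.8, -1.0]
finger_gap: 0.0001
```

Run:
```python
from h import *
p=np.load("p.npy")
delta(p,(56,4,36))
```

```text
t 12.55 gutter TCP mm [52.8  4.1 36.2] shift [0.0003 0.0032 0.0003] turn [ 0.0003  0.0005 -0.0017] F [ 0.7 -0.8 -1. ] gap 0.0001
```

Not at the stop yet, so small steps until the force rises.

Request:
apply_moves(series=[1, 0, 0.001, 0.0001, 0, 0, 0, 1, 0, 0.001, 0.0001, 0, 0, 0])

```text
time: 12.75
eef_pos: [0.574, 0.0031, 0.0884]
orientation: [0.721, 0.689, 0.05, -0.048]
force: [0.6, -7.1, -0.2]
finger_gap: 0.0003
```

Request:
apply_moves(series=[1, 0, 0.001, 0.0001, 0, 0, 0, 1, 0, 0.001, 0.0001, 0, 0, 0])

```text
time: 12.95
eef_pos: [0.574, 0.0033, 0.0885]
orientation: [0.722, 0.689, 0.05, -0.047]
force: [-0.4, -17.2, -2.5]
finger_gap: -0.0001
```

The force jumped to 17 N while the position stood still, so this is the hard stop. Back off, lift away and look.

Request:
apply_moves(series=[1, 0, -0.006, -0.0008, 0, 0, 0, 1, 0, -0.01, 0, 0, 0, 0, 1, 0, -0.01, 0, 0, 0, 0, 1, 0, -0.004, 0.03, 0, 0, 0, 1, 0, -0.004, 0.04, 0, 0, 0, 1, 0, 0, 0.04, 0, 0, 0, 1, 0, -0.04, 0.02, 0, 0, 0, 1, 0, -0.04, 0, 0, 0, 0, 1, 0, -0.04, 0, 0, 0, 0, 1, 0, -0.04, 0, 0, 0, 0, 1, -0.03, -0.03, 0, 0, 0, 0, 1, -0.03, -0.03, 0, 0, 0, 0, 1, 0, 0, 0, 0, 0, 0, 1, 0, 0, 0, 0, 0, 0])

```text
time: 14.35
eef_pos: [0.5134, -0.2494, 0.218]
orientation: [0.722, 0.688, 0.051, -0.048]
force: [0.1, 1.4, -0.2]
finger_gap: 0.0002
```

Run:
```python
from h import *
p=np.load("p.npy")
out=[]
for n,(r,c) in(("top",(150,195)),("side",(145,205))):
    full=viewer.grab_frame(n); cv2.imwrite(f"pics/f_{n}.png",full)
    im=cv2.resize(full,None,fx=6,fy=6,interpolation=cv2.INTER_CUBIC)
    for L in [[(69,48,46),(69,-30,46),(69,-30,16)],[(99,-30,36),(99,30,36)]]:
        q=((proj(n,g2w(p,L))+.5)*6-.5).round().astype(int); im3=im; cv2.polylines(im,[q],False,(0,0,255),1)
    out.append(im[r*6:r*6+390,c*6:c*6+390])
cv2.imwrite("pics/fin.png",np.hstack(out))
cv2.imwrite("pics/full.png",cv2.resize(np.hstack([cv2.imread("pics/f_top.png"),cv2.imread("pics/f_side.png")]),(800,300)))
delta(p,(0,0,0))
```

```text
t 14.45 gutter TCP mm [-178.5   51.8  199.6] shift [ 0.0615  0.202  -0.1728] turn [-0.0004  0.0006 -0.0028] F [ 0.1  0.7 -0.9] gap 0.0
```

View pics/fin.png

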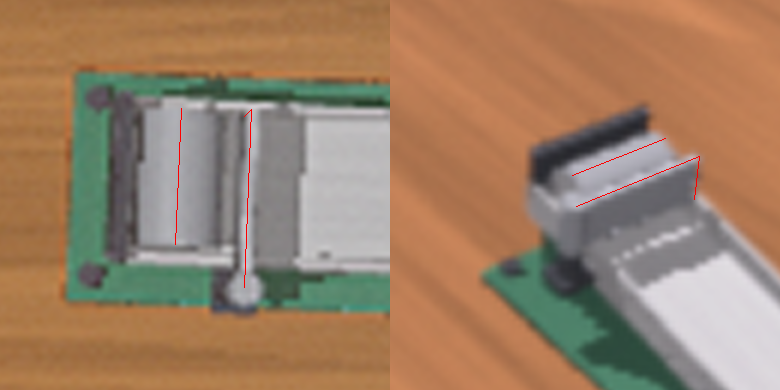

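View pics/full.png

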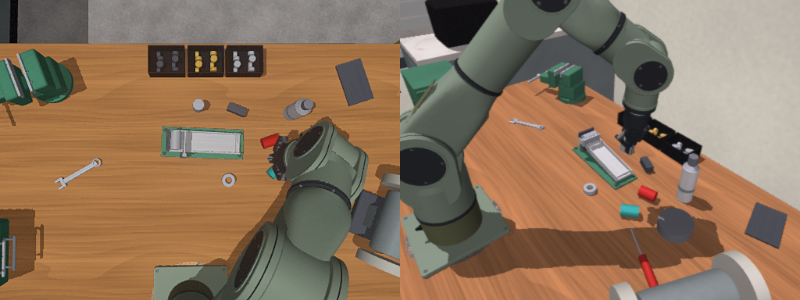

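The gate plate lies on the predicted shut line: top crop from (245,288) to (250,110), and the side crop agrees. The bar is seated between gate and stop with its centre at about (178,175), and the bystanders stand where they were. Handing in.

```bash
python3 -c "
from plant import ticket
print(ticket.hand_in())"
```

```text
the job is handed in; nothing more can be done
None
```

The bar offcut is in the seat against the end stop and the gate is fully shut behind it. I handed the job in at about 14.5 s of the 56 s allowed.

- **Bar:** I pushed it up the gutter with nearly closed fingers, without lifting it, until it dropped into the seat. It stayed there when the fingers withdrew, and its outline matched the predicted seated position.
- **Gate:** I swung it shut from its outer face with the closed fingers. At the hard stop the force rose to 17 N with no further movement. After I backed off, the plate lay on the predicted shut line in both camera views.
- **Surroundings:** In the last pictures the bystanders looked to be where they started and the arm was clear of everything. The arm hid part of that area in the top view.
- **Disagreement:** One point of my gutter fit was off by about 3 pixels: the edge I took for the seat step. I left it, since it did not affect either push.

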